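Take the middle snack box out of the stack

TASK

Get the blue-lidded snack box out of the middle of the stack and onto the wooden tray: lift the red-lidded box off first, set the blue box flat inside the tray, then put the red box back squarely on top of the green one. The green box stays where it is. Keep the boxes upright, set them down without dropping them, and leave everything else on the worktop alone.

Things in the scene. Friction and masses are not known exactly. Their poses are not given: they have to be found in the camera images.
- red_box_center (a point): top box of the stack: white plastic snack box with a red lid, 150 x 62 x 50 mm (rigid, straight sides, flat top and bottom, 62 mm wide all the way up; about 220 g). This point is its centre, 25 mm above its underside. x along its 150 mm length, y across its 62 mm width, z up
- blue_box_center (a point): middle box of the stack, the one wanted: white plastic snack box with a blue lid, 150 x 62 x 50 mm (rigid, straight sides, flat top and bottom, 62 mm wide all the way up; about 220 g). This point is its centre, 25 mm above its underside. x along its 150 mm length, y across its 62 mm width, z up
- green_box_center (a point): bottom box of the stack, standing loose on a light marble slab (200 x 110 mm, 12 mm thick, fixed): white plastic snack box with a green lid, 150 x 62 x 50 mm (rigid, straight sides, flat top and bottom, 62 mm wide all the way up; about 450 g). This point is its centre, 25 mm above its underside. x along its 150 mm length, y across its 62 mm width, z up
- tray_floor (a point): dark wooden serving tray fixed to the worktop, 250 x 180 mm outside, rim 20 mm high and 7 mm thick, so 236 x 166 mm inside. This point is the middle of its floor, 6 mm above the worktop. x along its 250 mm length, y along its 180 mm width. The slab with the stack and the tray stand one to the left and one to the right, either way round, with free wooden worktop (z = 0) between them; the flat black glass hob on the right is 4 mm higher
- jar: bystander: glass jar with black lid, 65 mm across, 86 mm high, origin under its centre
- tin: bystander: food tin, 75 mm across, 110 mm high, origin under its centre
- mug: bystander: white dotted mug, 92 x 127 x 93 mm high with its handle, origin under its centre
- mill: bystander: dark wooden pepper mill, 58 mm across, 170 mm high, origin under its centre
- onion: bystander: onion, 82 mm across, 94 mm high, origin under its centre
- garlic: bystander: garlic bulb, 60 mm across, 58 mm high, origin under its centre

How it is judged:
On the way, in this order (a step that is already met when the one before it is completed fails the run):
1. the red box is lifted clear to the side while the blue box still stands on the green one (horizontal distance between red_box_center and blue_box_center above 0.08 m and horizontal distance between blue_box_center and green_box_center below 0.03 m and z of blue_box_center in the frame of green_box_center between 0.04 and 0.06 m), for 0.1 s.
2. the blue box stands flat inside the tray (x of blue_box_center in the frame of tray_floor between -0.1 and 0.1 m and y of blue_box_center in the frame of tray_floor between -0.07 and 0.07 m and z of blue_box_center in the frame of tray_floor below 0.031 m and angle between blue_box_center's own z axis and vertical below 0.08 rad), for 0.2 s.
3. the red box is on the green box (x of red_box_center in the frame of green_box_center between -0.018 and 0.018 m and y of red_box_center in the frame of green_box_center between -0.014 and 0.014 m and z of red_box_center in the frame of green_box_center between 0.045 and 0.055 m and angle between the x axis of red_box_center and the x axis of green_box_center, either way round below 0.2 rad and angle between each of red_box_center, green_box_center's own z axis and vertical below 0.08 rad), for 0.2 s.
At the end, for the whole second after the job is handed in: The blue box stands flat on the floor of the tray, wholly inside the rim; the red box lies flat on the green box, within 18 mm lengthwise and 14 mm across and within 0.2 rad of it; the green box is within 30 mm of where it started; all three are at rest (all of step 2 and all of step 3 and distance of green_box_center from where it was at the start of the episode below 0.03 m and linear speed of each of red_box, blue_box, green_box below 0.02 m/s); the robot touches nothing.
It fails at once if a box is tipped (over 0.6 rad) (angle between any of red_box_center, blue_box_center, green_box_center's own z axis and vertical above 0.6 rad).
It fails at once if a box is dropped (falls freely from more than about 18 mm) ((contact force between red_box and anything else below 0.05 N and linear speed of red_box above 0.6 m/s) or (contact force between blue_box and anything else below 0.05 N and linear speed of blue_box above 0.6 m/s)).
It fails at once if a bystander is moved by more than 30 mm (distance of any of jar, tin, mug, mill, onion, garlic from where it was at the start of the episode above 0.03 m).
It also fails if it takes over 67 s, if anything falls off the work surface, if the arm or the gripper's body presses on something with over 40 N, if the wrist force passes 120 N, or if a joint passes its speed limit or range.

ROBOT

A 6-joint arm with a two-finger parallel gripper is mounted at the origin on a cart in front of the work surface, level with it; the furniture and walls round the work are solid. World frame = base frame: x ahead of the robot, y to its left, z up, the work surface at z = 0. Lengths are in m, angles in rad, forces in N, time in s.
With the tool pointing down it reaches from about 0.325 to 0.9 m from the base axis. Payload 3.5 kg.
Tool frame: the origin (TCP) lies midway between the tips of the shut fingers; the grasp point (between the pads) lies 19 mm behind it; z points along the fingers, y is the line along which they close (so a half turn about z gives the same grasp; the last joint's range is limited). The gripper opens to 85 mm and grips with 20 to 120 N. Pads are 22 mm wide; open, the fingers measure 114 mm over their backs; the gripper's body (76 mm by 85 mm) begins 54 mm behind the grasp point. The pads swing forward as they close: fully open they stand 13 mm farther back than shut.
Start: joints at [1.153, 0.276, -0.026, 1.268, 0, 1.467], TCP at [0.194, 0.594, 0.231] pointing down, gripper open.
Joint ranges: [-3.12, 3.12], [-0.85, 1.88], [-1.08, 1.24], [-1.95, 2.15], [-1.57, 1.53], [-3.14, 3.14]. Speed limits (rad/s): [2.57, 2.57, 3.14, 3.14, 3.14, 3.14].

INTERFACE

Orientations are given as a unit quaternion [w, x, y, z].
In Python, from workcell import telemetry, cams, ctrl gives the robot as it stands. The module is installed in compiled form; this text tells all that it offers.
- The arm moves only by the shell command python3 -m jog 'ROWS'. ROWS is JSON, a list of rows, each a list of 3 entries, a list of its own where there are three numbers: the turn, a rotation vector about the world's x, y, z in degrees, then the shift along the world's x, y, z in cm, then the finger opening in cm, from 0 to 8.54. In form: [[[wx, wy, wz], [dx, dy, dz], claw], ...]. A call has 1 to 20 rows; each row shifts and turns the commanded pose from where the row before left it; what a row does not reach is not made up. A row lasts 1/12 s, in which the tool goes at most 41.7 mm and 7.16 degrees, less where a joint would pass 70% of its speed; a pose out of reach is approached as far as the arm can. A call is refused whole if a number of a shift passes 4.17 or a number of a turn 7.16, either way. A call with a gripper value outside its range is refused whole. The fingers move at their own pace and stop on an object; the grip force is fixed at half the most. Time passes only in rows, so rows that do not move let the fingers close. It gives the time, the measured TCP pose, the force, the opening and the grip force at its end, in the units of the state.
- telemetry.get_obs(): the state, without advancing time (a new reading comes with each control period).
- cams.camera(name): name is "scene" or "top" or "wrist"; returns the picture (480x640x3 uint8, red, green, blue); there is no depth.
- cams.camera_params(name): a dict with "vertical_fov" (degrees; the focal length in pixels is half the picture's height over the tangent of half this angle, whatever the lens; pixels are square), "cx", "cy" (the principal point, pixels), "R" (3x3) and "t" (3): a world point X has camera coordinates R X + t. Camera axes: x right, y down, z forward; pixel columns grow to the right and rows downward; lengths in m; the calibration is good to about 2 mm. The wrist camera is an equidistant fisheye: a pixel r from the principal point sees the ray r / f radians off the axis. A picture is of the moment at which its call begins: read the wrist's pose just before it. camera_params takes no time and is no camera call; for the wrist camera it gives the pose at the moment of the call.
- ctrl.job_done(): hands the job in; it is judged then, once.
The state is a dict: "time": time; "joints": joint angles; "qd": joint speeds; "tau": joint torques, N m; "tool_pos": TCP position; "tool_rot": TCP orientation; "ft_force": force on the tool from outside, world axes, zero at the start; "ft_torque": the same for the moment, N m; "finger_gap": finger opening in m; "finger_force": force on a finger pad.
Only numpy, scipy, OpenCV 4.12 (cv2) and the standard library are available. Lean on these libraries where they do the work, as an engineer would, in place of code of your own. Each camera call takes 0.05 s, during which the arm holds its last target. There are 200 camera calls.

## Working session

There is one attempt and no reset: what is moved stays moved. The work goes in short steps, Python scripts to look and compute and a shell command to move; the robot and the scene stay as the last step left them, time stands still between calls to the robot, and variables do not carry over. Pictures are saved under pics/ and viewed, at most 13 in all, crops included, and the job is handed in when it is done.

```bash
mkdir -p pics
python3 - <<'E'
from workcell import telemetry, cams
import cv2
o=telemetry.get_obs(); print(o)
for n in ["scene","top"]:
    cv2.imwrite(f"pics/{n}0.png",cams.camera(n)[:,:,::-1]); print(n,cams.camera_params(n))
E
```

```text
{'time': 0.0, 'joints': array([ 1.15261888e+00,  2.77142872e-01, -2.78508755e-02,  1.26800896e+00,
       -1.22450728e-05,  1.46744195e+00]), 'qd': array([ 0.00134033, -0.0001388 , -0.00094838, -0.00026183,  0.00086662,
        0.00123582]), 'tau': array([-1.25846156e-03, -4.45508587e+01,  2.95203781e+01,  1.63797702e-02,
       -2.48520646e-04, -3.88795641e-06]), 'tool_pos': array([0.19320368, 0.59358402, 0.23016771]), 'tool_rot': array([-2.78509274e-04,  1.56762168e-01,  9.87635766e-01, -1.06747148e-03]), 'ft_force': array([ 0.20909675, -0.02451903,  0.36173774]), 'ft_torque': array([-0.02551129, -0.02462011,  0.02569505]), 'finger_force': 0.0, 'finger_gap': 0.08547862975819398}
scene {'vertical_fov': 53.11074946690135, 'cx': 320.08816900027057, 'cy': 237.76440744407313, 'R': array([[ 5.49889137e-01, -8.35237257e-01, -8.13700967e-04],
       [-4.72683416e-01, -3.10393684e-01, -8.24758236e-01],
       [ 6.88616239e-01,  4.53910218e-01, -5.65484915e-01]]), 't': array([-0.37580109,  0.39035278,  0.78412413])}
top {'vertical_fov': 54.48010803857077, 'cx': 318.17305814957217, 'cy': 249.80835992209106, 'R': array([[ 0.02457858, -0.99799006, -0.05841008],
       [-0.98584046, -0.01450186, -0.16705771],
       [ 0.16587488,  0.06168906, -0.98421542]]), 't': array([-0.02618717,  0.64138641,  1.05509694])}
```

View pics/top0.png

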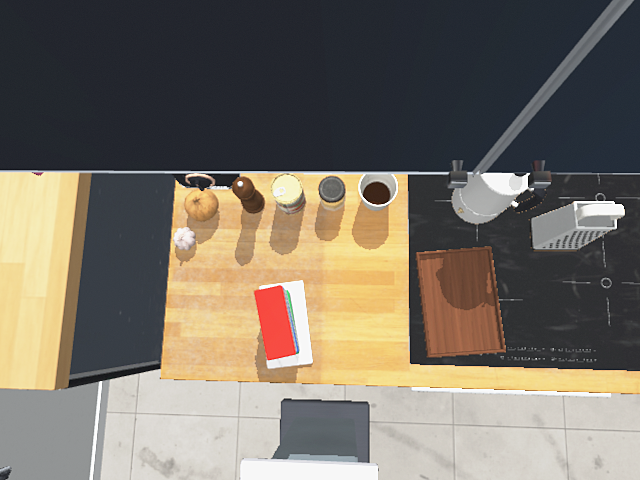

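View pics/scene0.png

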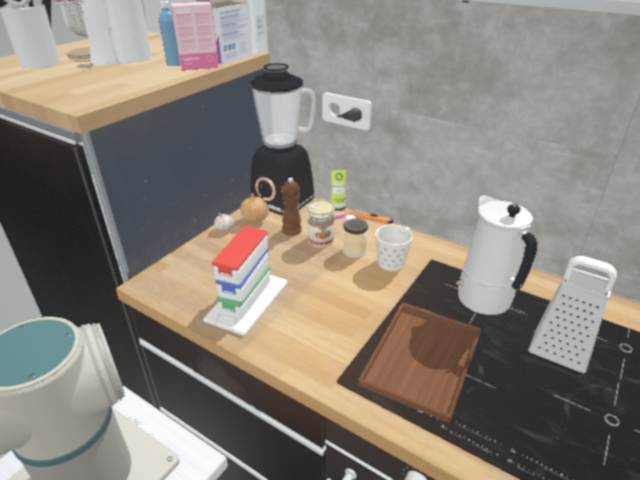

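The top view shows the stack around (278,325), with the red lid at its left, and the tray at (460,302) on the hob. The scene view shows the stack at (243,270) and the tray at (420,360). I'll enlarge both for corner readings.

Run:
```python
import cv2,numpy as np
t=cv2.imread("pics/top0.png");s=cv2.imread("pics/scene0.png")
a=cv2.resize(t[270:380,240:330],None,fx=5,fy=5,interpolation=cv2.INTER_CUBIC)
b=cv2.resize(s[220:340,200:295],None,fx=4.5,fy=4.5,interpolation=cv2.INTER_CUBIC)
def grid(im,x0,y0,k):
    for x in range((x0+9)//10*10,int(x0+im.shape[1]/k),10):
        cv2.line(im,(int((x-x0+.5)*k),0),(int((x-x0+.5)*k),5),(255,0,255),1);cv2.putText(im,str(x),(int((x-x0)*k)-8,14),0,.35,(255,0,255),1)
    for y in range((y0+9)//10*10,int(y0+im.shape[0]/k),10):
        cv2.line(im,(0,int((y-y0+.5)*k)),(5,int((y-y0+.5)*k)),(255,0,255),1);cv2.putText(im,str(y),(8,int((y-y0)*k)+4),0,.35,(255,0,255),1)
grid(a,240,270,5);grid(b,200,220,4.5)
cv2.imwrite("pics/a.png",a);cv2.imwrite("pics/b.png",b)
```

```text
(no output)
```

View pics/a.png

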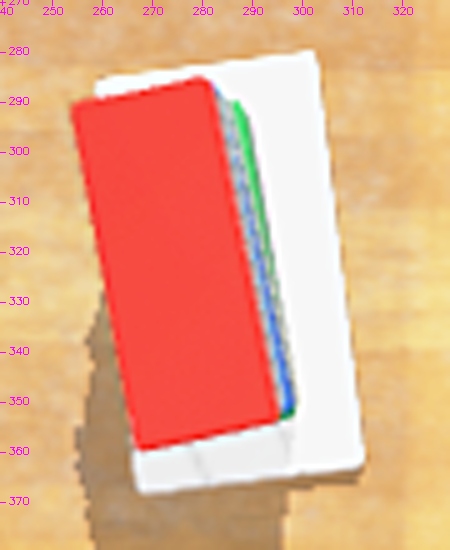

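View pics/b.png

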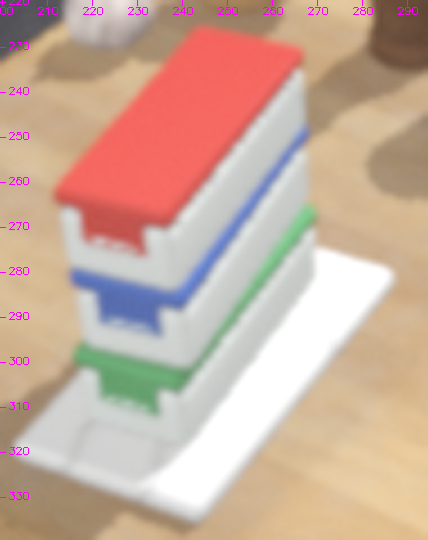

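The crops give red-lid corners in top at (254.3,290.5), (281.4,285.3), (296.2,353.8) and (267.4,360.2). The blue and green edges are readable in the scene view. The three boxes are slightly rotated relative to each other.

```bash
cat > h.py <<'E'
import numpy as np
from workcell import cams
def ray(n,u,v,z):
    p=cams.camera_params(n); f=240/np.tan(np.radians(p["vertical_fov"]/2)); R=np.array(p["R"]);t=np.array(p["t"])
    d=np.array([(u-p["cx"]),(v-p["cy"]),0])
    r=np.hypot(*d[:2])
    if n=="wrist":
        th=r/f; d=np.array([d[0]/r*np.sin(th),d[1]/r*np.sin(th),np.cos(th)]) if r>0 else np.array([0,0,1.])
    else: d=np.array([d[0]/f,d[1]/f,1])
    c=-R.T@t; w=R.T@d
    return (c+w*(z-c[2])/w[2])[:2]
def show(lbl,n,pts,z):
    P=np.array([ray(n,u,v,z) for u,v in pts]); print(lbl,np.round(P,4).tolist(),'ctr',np.round(P.mean(0),4))
    for i in range(len(P)-1):
        d=P[i+1]-P[i]; print('   len %.4f ang %.1f'%(np.hypot(*d),np.degrees(np.arctan2(d[1],d[0]))))
    return P
E
python3 - <<'E'
from h import *
show('red top','top',[(254.3,290.5),(281.4,285.3),(296.2,353.8),(267.4,360.2),(254.3,290.5)],.162)
show('red sc','scene',[(242.9,226),(267.3,231.1),(238.2,270),(212.2,263.3)],.162)
show('blue sc','scene',[(268.4,248.9),(240,285),(216,280)],.112)
show('green sc','scene',[(270,266.2),(241.1,304),(216.9,297.3)],.062)
show('green top','top',[(287.2,290),(298.8,353)],.062)
show('slab','top',[(259,287),(303.2,280.3),(312.5,362.5),(267.5,368.5)],.012)
show('tray','top',[(417,251),(491,247),(505,352),(428,357),(417,251)],.022)
E
```

```text
red top [[0.5337, 0.1135], [0.5459, 0.0559], [0.4047, 0.0198], [0.3901, 0.0792], [0.5337, 0.1135]] ctr [0.4816 0.0764]
   len 0.0588 ang -78.1
   len 0.1457 ang -165.6
   len 0.0612 ang 103.8
   len 0.1476 ang 13.4
red sc [[0.528, 0.1104], [0.5422, 0.0501], [0.3983, 0.0105], [0.3857, 0.0701]] ctr [0.4635 0.0603]
   len 0.0619 ang -76.7
   len 0.1493 ang -164.6
   len 0.0610 ang 101.9
blue sc [[0.5422, 0.0509], [0.4072, 0.0198], [0.3916, 0.0735]] ctr [0.447 0.048]
   len 0.1385 ang -167.0
   len 0.0559 ang 106.2
green sc [[0.5417, 0.0496], [0.403, 0.0192], [0.3903, 0.0779]] ctr [0.445  0.0489]
   len 0.1420 ang -167.6
   len 0.0601 ang 102.2
green top [[0.5441, 0.0559], [0.4013, 0.0242]] ctr [0.4727 0.0401]
   len 0.1464 ang -167.5
slab [[0.5541, 0.1321], [0.5726, 0.0238], [0.3775, -0.0042], [0.3605, 0.1028]] ctr [0.4662 0.0636]
   len 0.1099 ang -80.3
   len 0.1971 ang -171.8
   len 0.1083 ang 99.0
tray [[0.6476, -0.2506], [0.66, -0.4261], [0.4145, -0.4488], [0.3984, -0.2733], [0.6476, -0.2506]] ctr [ 0.5536 -0.3299]
   len 0.1759 ang -86.0
   len 0.2465 ang -174.7
   len 0.1763 ang 95.3
   len 0.2503 ang 5.2
```

```bash
python3 -m jog '[[[0,0,1.8],[1.5,-2.95,0.7],8.54],[[0,0,1.8],[1.5,-2.95,0.7],8.54],[[0,0,1.8],[1.5,-2.95,0.7],8.54],[[0,0,1.8],[1.5,-2.95,0.7],8.54],[[0,0,1.8],[1.5,-2.95,0.7],8.54],[[0,0,1.8],[1.5,-2.95,0.7],8.54],[[0,0,1.8],[1.5,-2.95,0.7],8.54],[[0,0,1.8],[1.5,-2.95,0.7],8.54],[[0,0,1.8],[1.5,-2.95,0.7],8.54],[[0,0,1.8],[1.5,-2.95,0.7],8.54],[[0,0,1.8],[1.5,-2.95,0],8.54],[[0,0,1.8],[1.5,-2.95,0],8.54],[[0,0,1.8],[1.5,-2.95,0],8.54],[[0,0,1.8],[1.5,-2.95,0],8.54],[[0,0,1.8],[1.5,-2.95,0],8.54],[[0,0,1.8],[1.5,-2.95,0],8.54],[[0,0,1.8],[1.5,-2.95,0],8.54],[[0,0,1.8],[1.5,-2.95,0],8.54],[[0,0,0],[0,0,0],8.54]]'
python3 - <<'E'
from workcell import cams
import cv2
print(cams.camera_params("wrist"))
cv2.imwrite("pics/w1.png",cams.camera("wrist")[:,:,::-1])
E
```

```text
time: 1.68
tool_pos: [0.4657, 0.0591, 0.3008]
tool_rot: [0.0, -0.123, 0.992, -0.001]
ft_force: [0.5, 0.1, 0.3]
finger_gap: 0.0854
finger_force: 0.0
{'vertical_fov': 65.70646984690485, 'cx': 321.520803808371, 'cy': 240.7015247542886, 'R': array([[-0.24401927,  0.96976723, -0.00247219],
       [ 0.92850422,  0.23437062,  0.28801097],
       [ 0.27988301,  0.06798479, -0.95762392]]), 't': array([ 0.05685121, -0.50387503,  0.31193317])}
```

View pics/w1.png

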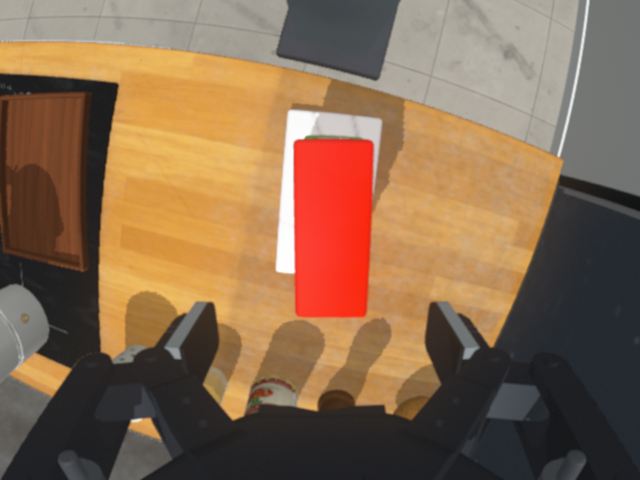

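The wrist view shows the red lid with corners near (294,139), (373,139), (367,317) and (295,317).

Run:
```python
from h import *
show('red w','wrist',[(293.5,139),(373.5,139),(367.5,317.5),(295,317.5),(293.5,139)],.162)
```

```text
red w [[0.403, 0.0242], [0.3879, 0.0826], [0.5325, 0.1194], [0.5475, 0.0588], [0.403, 0.0242]] ctr [0.4548 0.0618]
   len 0.0602 ang 104.5
   len 0.1492 ang 14.3
   len 0.0624 ang -76.1
   len 0.1486 ang -166.5
```

```bash
python3 -m jog '[[[0,0,0],[0.13,1.1,-1],8.54],[[0,0,0],[0,0,-3],8.54],[[0,0,0],[0,0,-3],8.54],[[0,0,0],[0,0,-3],8.54],[[0,0,0],[0,0,-3],8.54],[[0,0,0],[0,0,-2.4],8.54],[[0,0,0],[0,0,-1.5],8.54],[[0,0,0],[0,0,-1.5],8.54],[[0,0,0],[0,0,0],8.54],[[0,0,0],[0,0,0],8.54]]'
python3 - <<'E'
from workcell import cams
import cv2
cv2.imwrite("pics/w2.png",cams.camera("wrist")[:,:,::-1])
E
```

```text
time: 2.57
tool_pos: [0.4628, 0.0759, 0.1161]
tool_rot: [-0.002, -0.126, 0.992, 0.0]
ft_force: [0.3, -0.6, 0.8]
finger_gap: 0.0855
finger_force: 0.0
```

View pics/w2.png

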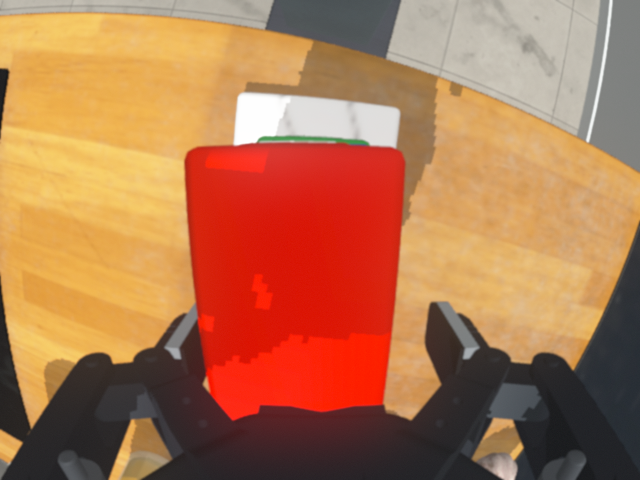

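The left finger (195,320) is almost at the box side and the right one (430,310) stands well clear. The tool is about 5.5 mm too far in +y, so I'll shift it and then grip.

```bash
python3 -m jog '[[[0,0,0],[0.4,-0.5,0],8.54],[[0,0,0],[0,0,0],8.54],[[0,0,0],[0,0,0],8.54],[[0,0,0],[0,0,0],6.5],[[0,0,0],[0,0,0],6],[[0,0,0],[0,0,0],5.5],[[0,0,0],[0,0,0],5.5],[[0,0,0],[0,0,0],5.5],[[0,0,0],[0,0,0],5.5],[[0,0,0],[0,0,0],5.5]]'
```

```text
time: 3.45
tool_pos: [0.4696, 0.0691, 0.118]
tool_rot: [0.001, -0.125, 0.992, -0.0]
ft_force: [0.2, -0.8, 5.5]
finger_gap: 0.0616
finger_force: 65.9
```

```bash
python3 -m jog '[[[0,0,0],[0,0,1],5.5],[[0,0,0],[0,0,2],5.5],[[0,0,0],[0,0,2.5],5.5],[[0,0,0],[0,0,2],5.5],[[0,0,0],[0,0,1],5.5],[[0,0,0],[0,-1.4,0],5.5],[[0,0,0],[0,-2.5,0],5.5],[[0,0,0],[0,-3,0],5.5],[[0,0,0],[0,-3,0],5.5],[[0,0,0],[0,-3,0],5.5],[[0,0,0],[0,-3,0],5.5],[[0,0,0],[0,-2.5,0],5.5],[[0,0,0],[0,-1,0],5.5],[[0,0,0],[0,0,0],5.5],[[0,0,0],[0,0,0],5.5]]'
python3 - <<'E'
from workcell import cams
import cv2
a=cams.camera("top")[240:400,220:440];b=cams.camera("scene")[200:360,180:400]
w=cams.camera("wrist"); cv2.imwrite("pics/w3.png",w[:,:,::-1])
cv2.imwrite("pics/c3.png",cv2.resize(cv2.hconcat([a,b]),(792,288),interpolation=cv2.INTER_CUBIC)[:,:,::-1])
E
```

```text
time: 4.7
tool_pos: [0.468, -0.1242, 0.2015]
tool_rot: [-0.001, -0.125, 0.992, 0.001]
ft_force: [0.4, 0.5, -1.8]
finger_gap: 0.0615
finger_force: 66.0
```

View pics/c3.png

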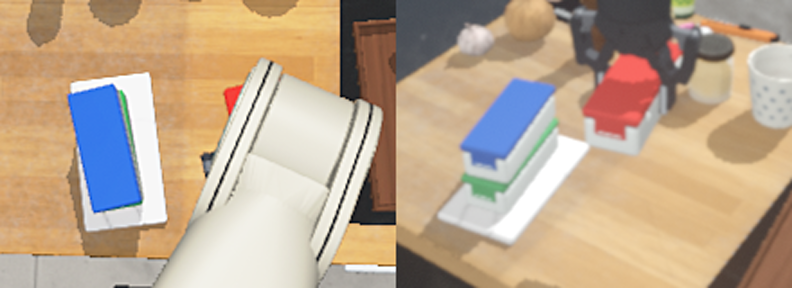

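The blue box is still on the green one and the red box is held upright to the side. I'll lower it onto the worktop.

```bash
python3 -m jog '[[[0,0,0],[0,0,-1.5],5.5],[[0,0,0],[0,0,-3],5.5],[[0,0,0],[0,0,-3],5.5],[[0,0,0],[0,0,-3],5.5],[[0,0,0],[0,0,-3],5.5],[[0,0,0],[0,0,-2.5],5.5],[[0,0,0],[0,0,-1.5],5.5],[[0,0,0],[0,0,-0.7],5.5],[[0,0,0],[0,0,-0.4],5.5],[[0,0,0],[0,0,0],5.5],[[0,0,0],[0,0,0],5.5]]'
```

```text
time: 5.77
tool_pos: [0.4699, -0.1247, 0.0173]
tool_rot: [0.001, -0.125, 0.992, -0.0]
ft_force: [0.7, -0.8, -1.9]
finger_gap: 0.0616
finger_force: 66.0
```

```bash
python3 -m jog '[[[0,0,0],[0,0,-0.4],5.5],[[0,0,0],[0,0,-0.4],5.5],[[0,0,0],[0,0,-0.2],5.5],[[0,0,0],[0,0,-0.1],5.5],[[0,0,0],[0,0,0],5.5],[[0,0,0],[0,0,0],5.5]]'
```

```text
time: 6.27
tool_pos: [0.4691, -0.1248, 0.006]
tool_rot: [0.0, -0.125, 0.992, -0.0]
ft_force: [-1.9, -0.6, 5.6]
finger_gap: 0.0616
finger_force: 66.3
```

```bash
python3 -m jog '[[[0,0,0],[0,0,0],8.54],[[0,0,0],[0,0,0],8.54],[[0,0,0],[0,0,0],8.54],[[0,0,0],[0,0,0],8.54],[[0,0,0],[0,0,0],8.54],[[0,0,0],[0,0,2],8.54],[[0,0,0],[0,0,3.5],8.54],[[0,0,0],[0,0,4],8.54],[[0,0,0],[0,0,4],8.54],[[0,0,0],[0,0,4],8.54],[[0,0,0],[0,0,4],8.54],[[0,0,0],[0,2.4,3],8.54],[[0,0,0],[0,3,0],8.54],[[0,0,0],[0,3,0],8.54],[[0,0,0],[0,3,0],8.54],[[0,0,0],[0,3,0],8.54],[[0,0,0],[0,3,0],8.54],[[0,0,0],[0,2,0],8.54],[[0,0,0],[0,0,0],8.54],[[0,0,0],[0,0,0],8.54]]'
python3 - <<'E'
from workcell import cams
import cv2
from h import *
w=cams.camera("wrist"); cv2.imwrite("pics/w4.png",w[:,:,::-1])
cv2.imwrite("pics/top4.png",cams.camera("top")[:,:,::-1])
import pickle; pickle.dump(cams.camera_params("wrist"),open("w4.pkl","wb"))
b=cv2.inRange(cv2.cvtColor(w,cv2.COLOR_RGB2HSV),(100,120,60),(125,255,255))
c=max(cv2.findContours(b,cv2.RETR_EXTERNAL,cv2.CHAIN_APPROX_NONE)[0],key=cv2.contourArea)
q=cv2.approxPolyDP(c,12,True)[:,0]; print(q.tolist(),cv2.contourArea(c))
show('blue','wrist',q,.112)
E
```

```text
time: 7.93
tool_pos: [0.4686, 0.07, 0.2501]
tool_rot: [-0.0, -0.126, 0.992, -0.0]
ft_force: [0.3, 0.3, -0.2]
finger_gap: 0.0856
finger_force: 0.0
[[355, 134], [280, 139], [288, 312], [356, 308]] 13285.5
blue [[0.3925, 0.0753], [0.4101, 0.0218], [0.5481, 0.0599], [0.53, 0.1149]] ctr [0.4702 0.068 ]
   len 0.0564 ang -71.9
   len 0.1432 ang 15.4
   len 0.0580 ang 108.2
```

View pics/w4.png

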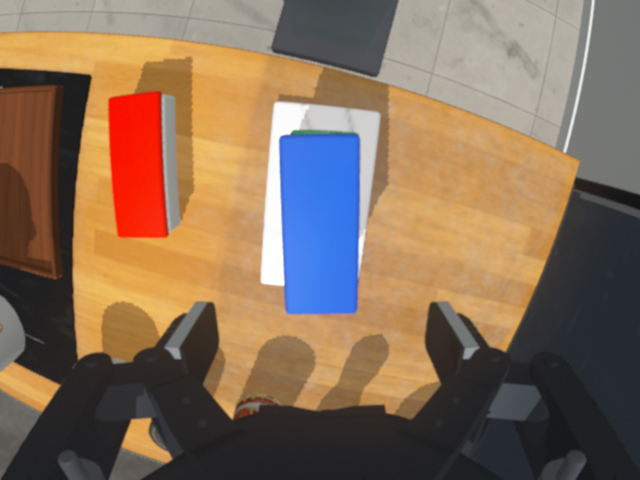

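Blue lid corners read (280,136), (359,134), (357,313) and (285,314). I'll fit it properly in the lid plane.

Run:
```python
import cv2,numpy as np
from h import *
w=cv2.imread("pics/w4.png")
H=cv2.cvtColor(w,cv2.COLOR_BGR2HSV)
show('b','wrist',[(279.5,136),(359.5,134),(357.5,313.5),(285,314.5)],.112)
for n,lo,hi,z in [('blue',(95,100,50),(130,255,255),.112),('red',(0,150,60),(8,255,255),.05)]:
    c=max(cv2.findContours(cv2.inRange(H,lo,hi),cv2.RETR_EXTERNAL,cv2.CHAIN_APPROX_NONE)[0],key=cv2.contourArea)[:,0]
    P=np.array([ray('wrist',u,v,z) for u,v in c],np.float32)
    print(n,cv2.minAreaRect(P*1000))
```

```text
b [[0.4079, 0.0208], [0.3916, 0.0786], [0.5348, 0.1177], [0.5512, 0.0579]] ctr [0.4714 0.0688]
   len 0.0600 ang 105.8
   len 0.1484 ang 15.3
   len 0.0620 ang -74.7
blue ((470.25128173828125, 68.18407440185547), (148.38674926757812, 60.19284439086914), 14.830530166625977)
red ((468.4475402832031, -124.02982330322266), (148.34942626953125, 62.215553283691406), 13.470992088317871)
```

```bash
python3 -m jog '[[[0,0,0.7],[0.2,-0.15,-1.5],8.54],[[0,0,0],[0,0,-3],8.54],[[0,0,0],[0,0,-3],8.54],[[0,0,0],[0,0,-3],8.54],[[0,0,0],[0,0,-3],8.54],[[0,0,0],[0,0,-2.5],8.54],[[0,0,0],[0,0,-1.5],8.54],[[0,0,0],[0,0,-0.7],8.54],[[0,0,0],[0,0,0],8.54],[[0,0,0],[0,0,0],8.54],[[0,0,0],[0,0,0],6.5],[[0,0,0],[0,0,0],6],[[0,0,0],[0,0,0],5.5],[[0,0,0],[0,0,0],5.5],[[0,0,0],[0,0,0],5.5],[[0,0,0],[0,0,0],5.5],[[0,0,0],[0,0,0],5.5]]'
```

```text
time: 9.45
tool_pos: [0.4727, 0.0678, 0.0701]
tool_rot: [0.002, -0.131, 0.991, -0.0]
ft_force: [0.0, -1.7, 7.2]
finger_gap: 0.0614
finger_force: 66.2
```

```bash
python3 -m jog '[[[0,0,0],[0,0,1],5.5],[[0,0,0],[0,0,2.5],5.5],[[0,0,0],[0,0,3],5.5],[[0,0,0],[0,0,2.5],5.5],[[0,0,0],[0,0,1],5.5],[[0,0,-0.7],[0.41,-1.5,0],5.5],[[0,0,-0.7],[0.41,-3,0],5.5],[[0,0,-0.7],[0.41,-3.5,0],5.5],[[0,0,-0.7],[0.41,-3.5,0],5.5],[[0,0,-0.7],[0.41,-3.5,0],5.5],[[0,0,-0.7],[0.41,-3.5,0],5.5],[[0,0,-0.7],[0.41,-3.5,0],5.5],[[0,0,-0.7],[0.41,-3.5,0],5.5],[[0,0,-0.7],[0.41,-3.5,0],5.5],[[0,0,-0.7],[0.41,-3.5,0],5.5],[[0,0,-0.7],[0.41,-3.5,0],5.5],[[0,0,-0.7],[0.41,-3.3,0],5.5],[[0,0,-0.7],[0.41,-2,0],5.5],[[0,0,-0.7],[0.41,0,0],5.5],[[0,0,0],[0,0,0],5.5]]'
python3 - <<'E'
from workcell import cams
import cv2
a=cams.camera("top")[220:400,370:570];b=cams.camera("scene")[230:440,330:530]
f=lambda i:cv2.resize(i,(390,400),interpolation=cv2.INTER_CUBIC)
cv2.imwrite("pics/c5.png",cv2.hconcat([f(a),f(b)])[:,:,::-1])
E
```

```text
time: 11.12
tool_pos: [0.5281, -0.3458, 0.1671]
tool_rot: [-0.0, -0.045, 0.999, 0.001]
ft_force: [0.1, 0.9, -1.3]
finger_gap: 0.0615
finger_force: 66.1
```

View pics/c5.png

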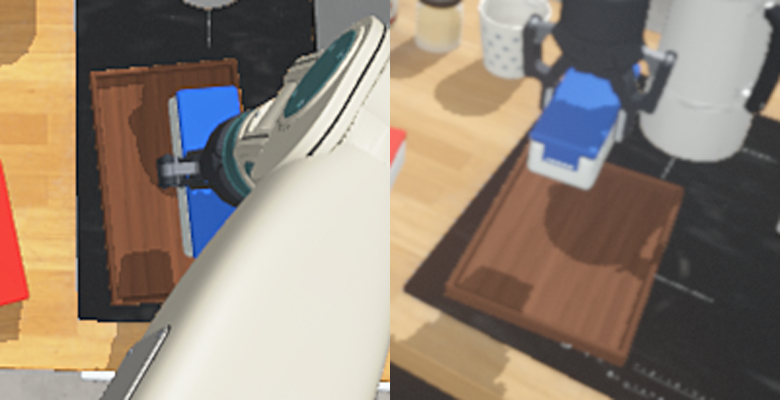

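The box hangs over the tray at the right orientation, so I'll lower it.

```bash
python3 -m jog '[[[0,0,0],[0,0,-1.5],5.5],[[0,0,0],[0,0,-3],5.5],[[0,0,0],[0,0,-3],5.5],[[0,0,0],[0,0,-2.5],5.5],[[0,0,0],[0,0,-1.9],5.5],[[0,0,0],[0,0,-1],5.5],[[0,0,0],[0,0,-0.7],5.5],[[0,0,0],[0,0,0],5.5],[[0,0,0],[0,0,0],5.5]]'; python3 -m jog '[[[0,0,0],[0,0,-0.3],5.5],[[0,0,0],[0,0,-0.3],5.5],[[0,0,0],[0,0,-0.3],5.5],[[0,0,0],[0,0,0],5.5],[[0,0,0],[0,0,0],5.5]]'
```

```text
time: 11.97
tool_pos: [0.5287, -0.3451, 0.0331]
tool_rot: [0.0, -0.046, 0.999, -0.0]
ft_force: [-0.5, -0.6, -0.8]
finger_gap: 0.0614
finger_force: 66.1
time: 12.38
tool_pos: [0.5281, -0.3452, 0.0233]
tool_rot: [-0.0, -0.046, 0.999, 0.0]
ft_force: [-0.3, -0.4, -1.9]
finger_gap: 0.0617
finger_force: 66.1
```

```bash
python3 -m jog '[[[0,0,0],[0,0,-0.3],5.5],[[0,0,0],[0,0,-0.2],5.5],[[0,0,0],[0,0,-0.2],5.5],[[0,0,0],[0,0,0],5.5],[[0,0,0],[0,0,0],5.5]]'
```

```text
time: 12.8
tool_pos: [0.528, -0.345, 0.016]
tool_rot: [-0.0, -0.046, 0.999, 0.0]
ft_force: [0.1, -0.3, -2.3]
finger_gap: 0.0615
finger_force: 66.1
```

```bash
python3 -m jog '[[[0,0,0],[0,0,-0.15],5.5],[[0,0,0],[0,0,-0.15],5.5],[[0,0,0],[0,0,0],5.5],[[0,0,0],[0,0,0],5.5]]'
```

```text
time: 13.13
tool_pos: [0.5285, -0.3455, 0.0141]
tool_rot: [0.0, -0.046, 0.999, -0.0]
ft_force: [-1.5, 0.1, 3.2]
finger_gap: 0.0618
finger_force: 66.6
```

```bash
python3 -m jog '[[[0,0,0],[0,0,0],8.54],[[0,0,0],[0,0,0],8.54],[[0,0,0],[0,0,0],8.54],[[0,0,0],[0,0,0],8.54],[[0,0,0],[0,0,0],8.54],[[0,0,0],[0,0,2],8.54],[[0,0,0],[0,0,3.5],8.54],[[0,0,0],[0,0,4],8.54],[[0,0,0],[0,0,4],8.54],[[0,0,0],[0,0,4],8.54],[[0,0,0],[0,0,4],8.54],[[0,0,1.3],[-0.85,2.4,2.5],8.54],[[0,0,1.3],[-0.85,3.5,0],8.54],[[0,0,1.3],[-0.85,3.5,0],8.54],[[0,0,1.3],[-0.85,3.5,0],8.54],[[0,0,1.3],[-0.85,3.5,0],8.54],[[0,0,1.3],[-0.85,3.5,0],8.54],[[0,0,1.3],[-0.85,2.2,0],8.54],[[0,0,0],[0,0,0],8.54],[[0,0,0],[0,0,0],8.54]]'
python3 - <<'E'
import cv2,numpy as np
from workcell import cams
from h import *
def fit(n,im,lbl,lo,hi,z):
    H=cv2.cvtColor(im,cv2.COLOR_RGB2HSV)
    c=max(cv2.findContours(cv2.inRange(H,lo,hi),cv2.RETR_EXTERNAL,cv2.CHAIN_APPROX_NONE)[0],key=cv2.contourArea)[:,0]
    P=np.array([ray(n,u,v,z) for u,v in c],np.float32); (c,s,a)=cv2.minAreaRect(P*1000)
    print(n,lbl,np.round(c,1),np.round(s,1),round(a,1))
for n in ['wrist','top']:
    im=cams.camera(n); cv2.imwrite(f"pics/{n}6.png",im[:,:,::-1])
    for a in [('red',(0,150,60),(8,255,255),.05),('blue',(95,130,50),(130,255,255),.06),('green',(50,80,40),(90,255,255),.062)]: 
        try: fit(n,im,*a)
        except Exception as e: print(a[0],e)
E
```

```text
time: 14.8
tool_pos: [0.4684, -0.1233, 0.2535]
tool_rot: [0.0, -0.126, 0.992, -0.0]
ft_force: [0.6, -0.3, -0.3]
finger_gap: 0.0854
finger_force: 0.0
wrist red [ 469.  -125.3] [148.5  60.5] 13.4
wrist blue [ 525.1 -342.2] [148.6  62.2] 5.2
wrist green [468.3  65.9] [150.6  61.9] 11.7
top red [530.4 -82.4] [11.7  7. ] 0.9
top blue [ 526.9 -343.1] [148.2  61. ] 5.4
top green [467.6  68.6] [147.9  61.6] 11.7
```

View pics/wrist6.png

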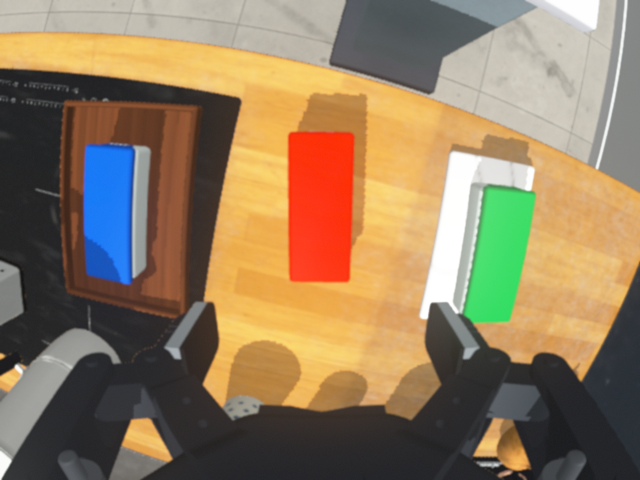

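The blue box lies flat inside the tray, the red box is at (320,207) below the tool, and the green box is unmoved on the slab. Now I'll regrasp red.

```bash
python3 -m jog '[[[0,0,-0.3],[0.05,-0.15,-2],8.54],[[0,0,0],[0,0,-3.5],8.54],[[0,0,0],[0,0,-4],8.54],[[0,0,0],[0,0,-4],8.54],[[0,0,0],[0,0,-4],8.54],[[0,0,0],[0,0,-3],8.54],[[0,0,0],[0,0,-2],8.54],[[0,0,0],[0,0,-1.3],8.54],[[0,0,0],[0,0,-0.7],8.54],[[0,0,0],[0,0,0],8.54],[[0,0,0],[0,0,0],8.54],[[0,0,0],[0,0,0],6.5],[[0,0,0],[0,0,0],6],[[0,0,0],[0,0,0],5.5],[[0,0,0],[0,0,0],5.5],[[0,0,0],[0,0,0],5.5],[[0,0,0],[0,0,0],5.5],[[0,0,0],[0,0,0],5.5]]'
```

```text
time: 16.4
tool_pos: [0.4708, -0.1264, 0.0098]
tool_rot: [0.001, -0.122, 0.992, -0.001]
ft_force: [-1.3, -0.5, 6.5]
finger_gap: 0.0616
finger_force: 66.8
```

```bash
python3 -m jog '[[[0,0,0],[0,0,1],5.5],[[0,0,0],[0,0,2.5],5.5],[[0,0,0],[0,0,3],5.5],[[0,0,0],[0,0,3],5.5],[[0,0,0],[0,0,2],5.5],[[0,0,0],[0,0,1],5.5],[[0,0,-0.6],[-0.1,1.25,0],5.5],[[0,0,-0.6],[0,2.5,0],5.5],[[0,0,-0.6],[0,3,0],5.5],[[0,0,-0.5],[0,3,0],5.5],[[0,0,0],[0,3,0],5.5],[[0,0,0],[0,3,0],5.5],[[0,0,0],[0,2.5,0],5.5],[[0,0,0],[0,1,0],5.5],[[0,0,0],[0,0,0],5.5],[[0,0,0],[0,0,0],5.5]]'
python3 -m jog '[[[0,0,0],[0,0,-1],5.5],[[0,0,0],[0,0,-1.5],5.5],[[0,0,0],[0,0,-1.5],5.5],[[0,0,0],[0,0,-0.8],5.5],[[0,0,0],[0,0,0],5.5],[[0,0,0],[0,0,0],5.5]]'
```

```text
time: 17.73
tool_pos: [0.4675, 0.0667, 0.1327]
tool_rot: [-0.001, -0.103, 0.995, -0.0]
ft_force: [0.6, 0.1, -1.5]
finger_gap: 0.0612
finger_force: 66.2
time: 18.23
tool_pos: [0.4676, 0.066, 0.0846]
tool_rot: [-0.001, -0.102, 0.995, -0.0]
ft_force: [0.3, -0.3, -1.7]
finger_gap: 0.0613
finger_force: 66.2
```

```bash
python3 -m jog '[[[0,0,0],[0.1,0,-0.4],5.5],[[0,0,0],[0,0,-0.4],5.5],[[0,0,0],[0,0,-0.3],5.5],[[0,0,0],[0,0,0],5.5],[[0,0,0],[0,0,0],5.5]]'; python3 -m jog '[[[0,0,0],[0,0,-0.15],5.5],[[0,0,0],[0,0,-0.1],5.5],[[0,0,0],[0,0,0],5.5],[[0,0,0],[0,0,0],5.5]]'
```

```text
time: 18.65
tool_pos: [0.4691, 0.0668, 0.0743]
tool_rot: [-0.0, -0.103, 0.995, 0.0]
ft_force: [-1.4, 1.1, -1.7]
finger_gap: 0.0616
finger_force: 66.2
time: 18.98
tool_pos: [0.4694, 0.0668, 0.072]
tool_rot: [0.0, -0.103, 0.995, -0.0]
ft_force: [0.5, 0.5, -1.5]
finger_gap: 0.0611
finger_force: 66.3
```

```bash
python3 -m jog '[[[0,0,0],[0,0,-0.15],5.5],[[0,0,0],[0,0,-0.1],5.5],[[0,0,0],[0,0,0],5.5],[[0,0,0],[0,0,0],5.5]]'
```

```text
time: 19.32
tool_pos: [0.4695, 0.0668, 0.0718]
tool_rot: [0.0, -0.103, 0.995, -0.0]
ft_force: [-6.3, -0.0, 15.8]
finger_gap: 0.0615
finger_force: 68.5
```

Seated on the green box (15.8 N). I'll ease off 1 mm, release, back up and check.

```bash
python3 -m jog '[[[0,0,0],[0,0,0.1],5.5],[[0,0,0],[0,0,0],8.54],[[0,0,0],[0,0,0],8.54],[[0,0,0],[0,0,0],8.54],[[0,0,0],[0,0,0],8.54],[[0,0,0],[0,0,0],8.54],[[0,0,0],[0,0,1],8.54],[[0,0,0],[0,0,2.5],8.54],[[0,0,0],[0,0,4],8.54],[[0,0,0],[0,0,4],8.54],[[0,0,0],[0,0,4],8.54],[[0,0,0],[0,0,2.5],8.54],[[0,0,0],[0,-2,0],8.54],[[0,0,0],[0,-3,0],8.54],[[0,0,0],[0,-3,0],8.54],[[0,0,0],[0,-3,0],8.54],[[0,0,0],[0,-3,0],8.54],[[0,0,0],[0,-2,0],8.54],[[0,0,0],[0,0,0],8.54],[[0,0,0],[0,0,0],8.54]]'
python3 - <<'E'
import cv2,numpy as np
from workcell import cams
from h import *
def fit(n,im,lbl,lo,hi,z):
    H=cv2.cvtColor(im,cv2.COLOR_RGB2HSV)
    c=max(cv2.findContours(cv2.inRange(H,lo,hi),cv2.RETR_EXTERNAL,cv2.CHAIN_APPROX_NONE)[0],key=cv2.contourArea)[:,0]
    P=np.array([ray(n,u,v,z) for u,v in c],np.float32); (c,s,a)=cv2.minAreaRect(P*1000)
    print(n,lbl,np.round(c,1),np.round(s,1),round(a,1))
for n in ['wrist','top']:
    im=cams.camera(n); fit(n,im,'red',(0,150,60),(8,255,255),.112); fit(n,im,'blue',(95,130,50),(130,255,255),.06)
    if n=='top': a=im[230:390,220:520]
b=cams.camera("scene")[180:420,180:500]
f=lambda i:cv2.resize(i,(400,300),interpolation=cv2.INTER_CUBIC)
cv2.imwrite("pics/c7.png",cv2.hconcat([f(a),f(b)])[:,:,::-1])
E
```

```text
time: 20.98
tool_pos: [0.4691, -0.0939, 0.2508]
tool_rot: [0.0, -0.101, 0.995, 0.0]
ft_force: [-0.1, -0.3, 0.0]
finger_gap: 0.0855
finger_force: 0.0
wrist red [467.6  65.9] [151.5  62.1] 11.9
wrist blue [ 525.2 -339.4] [148.3  63.3] 5.5
top red [468.2  66.3] [147.1  60. ] 11.5
top blue [ 526.9 -343.1] [148.2  61. ] 5.4
```

View pics/c7.png

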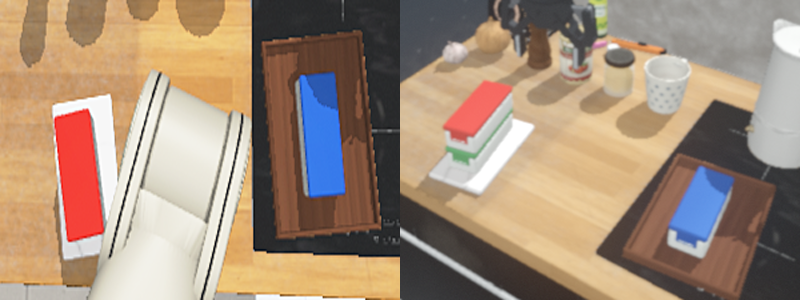

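The red box sits squarely on the green one, within about 2 mm and 0.2°. The blue box is flat near the middle of the tray, and the robot is clear.

```bash
python3 -c "
from workcell import ctrl; print(ctrl.job_done())"
```

```text
the job is handed in; nothing more can be done
None
```

I handed the job in at about 21 s: the blue box lies flat in the tray, the red box is squarely back on the unmoved green one, and the bystanders were left alone; the hand-in call gave no verdict.

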